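# Open the sliding-lid case and hang up the clip hanger

### The job

Open the microphone case: get the front end of its sliding lid up over the stop lip (pressing on the lid's back end, behind the thumb ridge, rocks it up) and push the lid forward out of its grooves until it lies flat on the case's deck beyond the lip. Then take the clip hanger out of the case and lower it astride the rack's bar, between the two hangers already there, so that it hangs fully home and upright. Do not shift or dislodge those two, and leave the other things on the table alone.

Things in the scene. Friction and masses are not known exactly. Their poses are not given: they have to be found in the camera images.
- case: black hard case fixed to the table, 160 mm wide (x), 376 mm long (y), side walls 106 mm high, 144 mm apart. Origin on the table under its middle; the lid slides out towards +y. From the -y end: rear wall (102 mm high, inner face y -182), hollow under the lid's back (y -182 to -120, floor 94 mm high), bay with the hanger, stop lip, flat deck 100 mm high (y -11 to 178), end stop 106 mm high
- bay_mid (a point): middle of the bay's floor, 8 mm above the table, at case y -73; axes as the case's. The bay spans y -120 to -26 of the case and is 128 mm wide between two side ledges 100 mm high; the lid lies on them and rocks on their rear ends (case y -120)
- lip_mid (a point): middle of the top of the stop lip, a ridge 6 mm thick (case y -17 to -11) across the case, top 104 mm above the table, 4 mm above deck and ledges; axes as the case's. Groove roofs on the side walls overhang the lid 10 mm a side from case y -160 to -75 (underside 112, top 117 mm high, 120 mm clear between them), leaving the lid 7 mm of play upwards
- lid_mid (a point): middle of the underside of the loose grey lid, a plate 140 (x) x 160 (y) x 5 mm, about 220 g; axes as the case's. Closed, it is at case y -100, 100 mm high, the front edge 3 mm behind the lip. On the deck it is at case y 69 to 98, 100 mm high
- lid_front (a point): middle of the lid's front (+y) edge at its underside, 80 mm from lid_mid
- lid_ridge (a point): middle of the top of the lid's thumb ridge, 70 mm wide (x), 6 mm thick, standing 15 mm above the plate, 38 mm behind (-y of) lid_mid, with 39 mm of flat plate behind it. Pressing that flat part with 1 to 3 N rocks the lid: 3 mm down at 15 mm behind this point raises the front end about 9 mm; the back end then nearly meets the hollow's floor
- hanger_mid (a point): aluminium clip hanger, 90 g, 88 mm tall, 30 mm wide (y), standing loose in the bay, x roughly across the case. Inverted U: two legs 6 mm thick, 42 mm tall, slot 16 mm wide (x) between them; roof 42 to 48 mm above its foot; above it a grip tab 10 mm thick (x), 18 mm wide (y), up to 88 mm. Two small black jaws reach 26 mm to -x. The point is its middle, 44 mm above the foot
- bar_mid (a point): middle of the top edge of the rack's bar, 160 mm above the table: a fixed steel flat bar 8 mm thick (x), 16 mm tall, 220 mm long (y), between two posts no higher than the bar; x across the bar, y along it, z up. A hanger fully home straddles the bar with its roof on it: its middle is then 2 mm above this point and its tab's top 46 mm above it
- hung_a_mid (a point): hanger of the same shape and size as hanger_mid, hanging loose on the bar on the +y side of the gap; the point is its middle. It stays where it is
- hung_b_mid (a point): hanger of the same shape and size, hanging loose on the bar on the -y side of the gap (46 to 86 mm between the two); the point is its middle. It stays where it is
- adapter: bystander: black power adapter brick 110 x 52 x 32 mm, origin under its middle
- mic: bystander: grey desk microphone on a round foot, 90 mm across, 145 mm tall, origin under its middle
- tray: bystander: white parts tray 90 x 120 x 30 mm, origin under its middle
Things that resemble listed ones, but are neither listed nor needed, are in the scene too. Leave any green look-alike of the part that bears hung_b_mid alone. Of the things that look like the part that bears lid_mid, the larger one is meant.

How it is judged:
By the outcome, as a careful person would: the job done as asked, in the order asked, and still so for the second after the job is handed in, with the robot touching nothing.
It also fails if it takes over 61 s, if anything falls off the work surface, if the arm or the gripper's body presses on something with over 40 N, if the wrist force passes 120 N, or if a joint passes its speed limit or range.

### The arm

A 6-joint arm with a two-finger parallel gripper is mounted at the origin on the work surface. World frame = base frame: x ahead of the robot, y to its left, z up, the work surface at z = 0. Lengths are in m, angles in rad, forces in N, time in s.
With the tool pointing down it reaches from about 0.2 to 0.875 m from the base axis. Payload 3.4 kg.
Tool frame: the origin (TCP) lies midway between the tips of the shut fingers; the grasp point (between the pads) lies manip.tcp_to_grasp behind it (manip.tcp_to_grasp is the distance from the TCP to the grasp point, in m); z points along the fingers, y is the line along which they close (so a half turn about z gives the same grasp; the last joint's range is limited). The gripper opens to 94 mm and grips with 3 to 60 N. Pads are 16 mm wide; open, the fingers measure 119 mm over their backs; the gripper's body (75 mm by 177 mm) begins 78 mm behind the grasp point.
Start: joints at [1.207, 0.276, 1.505, -0, 1.361, -0.121], TCP at [0.138, 0.558, 0.173] pointing down, gripper open.
Joint ranges: [-2.89, 2.89], [-0.75, 2.08], [0.22, 2.7], [-1.18, 4.32], [0.11, 2.71], [-2.7, 2.7]. Speed limits (rad/s): [2.57, 2.57, 3.14, 3.14, 3.14, 3.14].

### API

Orientations are given as a unit quaternion [w, x, y, z].
In Python, from rig import manip, optics gives the robot as it stands. The module is installed in compiled form; this text tells all that it offers.
- The arm moves only by the tool move_arm, never from a script. Its argument "commands" is one flat list of numbers, 4 for each row, row after row: the shift along the tool's x, y, z in units of 40 mm (1.0 is 40 mm), then the turn about the tool's z in units of 5 degrees (1.0 is 5 degrees). In form: [tx, ty, tz, roll, tx, ty, tz, roll, ...]. A call has 1 to 5 rows; each row shifts and turns the commanded pose from where the row before left it, along the tool's axes as they then stand; what a row does not reach is not made up. A row lasts 1/12 s, in which the tool goes at most 41.7 mm and 7.16 degrees, less where a joint would pass 70% of its speed; a pose out of reach is approached as far as the arm can. A call is refused whole if a number of a shift passes 1 or a number of a turn 1, either way. A call with a gripper value outside its range is refused whole. "grip" is the gripper's target within -1 to 1 (fully open at 1, half-way at 0, shut at -1), set as the call begins (left out, the last holds). The fingers move at their own pace and stop on an object; "newtons" is the grip in N (left out, the last holds). Time passes only in rows, so rows that do not move let the fingers close. It gives the time, the measured TCP pose, the force, the opening and the grip force at its end, in the units of the state.
- manip.read_state(): the state, without advancing time (a new reading comes with each control period).
- optics.read_camera(name): name is "side" or "top"; returns the picture (420x560x3 uint8, red, green, blue); there is no depth.
- optics.camera_params(name): a dict with "K" (3x3 intrinsics, pixels), "D" ([k1, k2, p1, p2, k3] as OpenCV has them; the pictures are not rectified), "extrinsics" (4x4, takes a point from world to camera coordinates). Camera axes: x right, y down, z forward; pixel columns grow to the right and rows downward; lengths in m; the calibration is good to about 2 mm. A picture is of the moment at which its call begins. camera_params takes no time and is no camera call.
- manip.close_job(): hands the job in; it is judged then, once.
The state is a dict: "time": time; "joints": joint angles; "joint_vel": joint speeds; "tau": joint torques, N m; "position": TCP position; "orientation": TCP orientation; "ft_force": force on the tool from outside, world axes, zero at the start; "torque": the same for the moment, N m; "width": finger opening in m; "grasp_force": force on a finger pad.
Only numpy, scipy, OpenCV 4.12 (cv2) and the standard library are available. Lean on these libraries where they do the work, as an engineer would, in place of code of your own. Each camera call takes 0.05 s, during which the arm holds its last target. There are 200 camera calls.

## Working session

There is one attempt and no reset: what is moved stays moved. The work goes in short steps, Python scripts to look and compute and a tool call to move; the robot and the scene stay as the last step left them, time stands still between calls to the robot, and variables do not carry over. Pictures are saved under pics/ and viewed, at most 10 in all, crops included, and the job is handed in when it is done.

Besides the shell and the picture viewer there is one more tool, called after ">>>" in YAML: its name, and indented under it one key for each argument. move_arm: Moves the arm, as the interface text tells. Its arguments: {"type":"object","properties":{"commands":{"type":"array"},"grip":{"type":"number"},"newtons":{"type":"number"}},"required":["commands"]}

```bash
mkdir -p pics; cat > h.py <<'E'
import numpy as np, cv2
from rig import manip, optics
def snap(n,f):
    im=optics.read_camera(n); cv2.imwrite('pics/'+f,im[:,:,::-1]); return im
def ray(n,uv):
    p=optics.camera_params(n);E=np.array(p['extrinsics']);K=np.array(p['K']);D=np.array(p['D'],float)
    u=cv2.undistortPoints(np.array([[uv]],float),K,D)[0,0]
    R=E[:3,:3];return -R.T@E[:3,3], R.T@np.array([u[0],u[1],1.])
def onz(n,uv,z):
    o,d=ray(n,uv);return o+d*(z-o[2])/d[2]
def proj(n,P):
    p=optics.camera_params(n);E=np.array(p['extrinsics'])
    return cv2.projectPoints(np.array(P,float).reshape(-1,1,3),cv2.Rodrigues(E[:3,:3])[0],E[:3,3],np.array(p['K']),np.array(p['D'],float))[0].reshape(-1,2)
def tri(uv1,uv2,a='side',b='top'):
    o1,d1=ray(a,uv1);o2,d2=ray(b,uv2)
    A=np.array([d1,-d2]).T;s=np.linalg.lstsq(A,o2-o1,rcond=None)[0]
    return (o1+d1*s[0]+o2+d2*s[1])/2, np.linalg.norm(o1+d1*s[0]-o2-d2*s[1])
E
python3 - <<'E'
from h import *
a=snap('side','s0.png');b=snap('top','t0.png')
s=manip.read_state();print(s,manip.tcp_to_grasp)
for n in('side','top'):
    p=optics.camera_params(n);E=np.array(p['extrinsics']);print(n,-E[:3,:3].T@E[:3,3],E[2,:3],p['K'][0][0])
E
```

```text
{'time': 0.1, 'joints': array([ 1.20699006e+00,  2.76496838e-01,  1.50594466e+00, -3.56923860e-05,
        1.36065132e+00, -1.21029296e-01]), 'joint_vel': array([ 0.00117069, -0.00180592, -0.00373038, -0.00129575,  0.00128116,
       -0.00033717]), 'tau': array([ 1.51057142e-03, -4.05451834e+01, -2.37778437e+01,  7.03251245e-02,
        2.96930107e-02, -4.25987446e-05]), 'position': array([0.13808137, 0.55764511, 0.17183582]), 'orientation': array([-1.63116762e-04,  1.21086851e-01,  9.92641633e-01, -7.32338202e-04]), 'ft_force': array([0.04332518, 0.22626563, 0.11518786]), 'torque': array([0.01856986, 0.0747734 , 0.00202484]), 'grasp_force': 0.0, 'width': 0.09398924506538707} 0.0188
side [ 0.45721019 -1.00638964  1.07794188] [ 0.06503094  0.70057611 -0.71060825] 533.0313473710711
top [ 0.4336742  -0.05629058  1.26378554] [ 0.10457158 -0.00286682 -0.99451323] 449.26610063417735
```

View pics/s0.png

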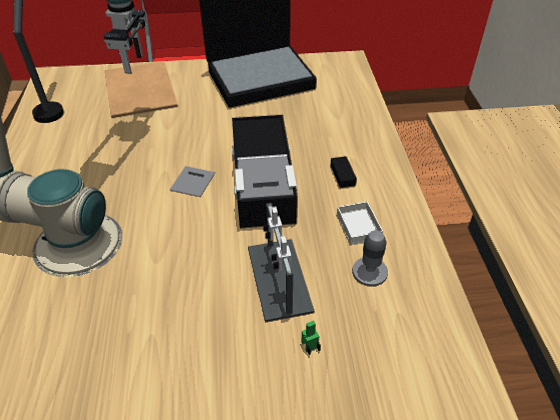

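View pics/t0.png

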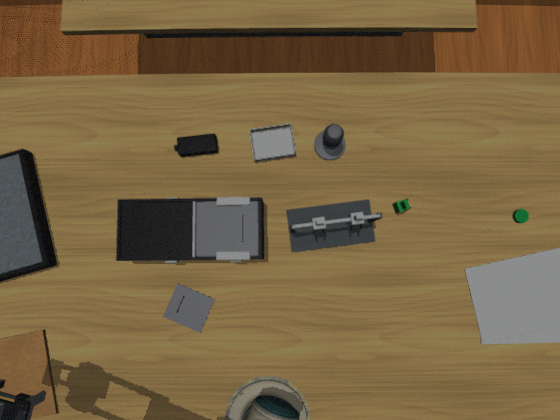

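The side view shows the case at (265,170) with the lid at (265,178), and the rack at (280,265). The top view shows the case at (190,230), lid (228,229), ridge (242,228), rack (331,225) and hung hangers (319,223) and (358,218).

Candidates:
- **Lid:** the grey plate in the case, top (228,229), is the larger one and is meant. The small grey plate at top (190,307) is the look-alike.
- **hung_b:** the grey hanger on the bar at (358,218). The green one at (402,206) is the look-alike, to be left alone.

```bash
python3 - <<'E'
from h import *
b=cv2.imread('pics/t0.png')
c=cv2.resize(b[190:270,110:270],None,fx=4,fy=4,interpolation=cv2.INTER_CUBIC)
r=cv2.resize(b[195:255,280:390],None,fx=4,fy=4,interpolation=cv2.INTER_CUBIC)
r=cv2.copyMakeBorder(r,0,0,0,200,cv2.BORDER_CONSTANT)
cv2.imwrite('pics/c0.png',np.vstack([c,r]))
for uv,z in [((118,200),.106),((264,198),.106),((118,262),.106),((265,258),.106),((242,228),.12),((194,230),.104),((319,223),.206),((358,218),.206),((293,227),.16),((381,216),.16)]: print(uv,onz('top',uv,z).round(4))
E
```

```text
(118, 200) [0.5898 0.3836 0.106 ]
(264, 198) [0.5922 0.0021 0.106 ]
(118, 262) [0.4288 0.3786 0.106 ]
(265, 258) [ 4.369e-01 -2.000e-04  1.060e-01]
(242, 228) [0.5134 0.0577 0.12  ]
(194, 230) [0.5102 0.1836 0.104 ]
(319, 223) [ 0.518  -0.1327  0.206 ]
(358, 218) [ 0.5291 -0.2253  0.206 ]
(293, 227) [ 0.5122 -0.0719  0.16  ]
(381, 216) [ 0.5378 -0.2898  0.16  ]
```

View pics/c0.png

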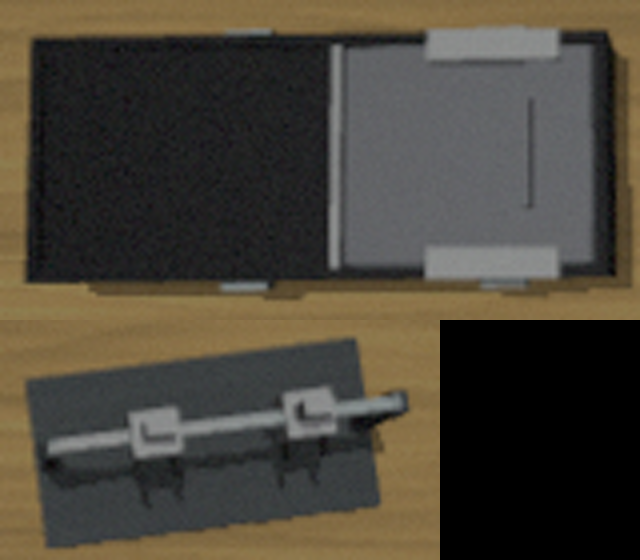

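The crop confirms the large grey lid: lip line at crop (335,45–268), ridge at (531,98–208), lid back edge at u≈594, and groove roofs over both sides. The two grey hangers on the bar are at crop (155,433) and (309,411).

```bash
cat >> h.py <<'E'
def Rz(a): return np.array([[np.cos(a),-np.sin(a)],[np.sin(a),np.cos(a)]])
def go(target,yaw_y=None):
    """needed shift (units, in tool axes now) and roll (units) so tool y points along yaw_y (rad, mod pi)"""
    from scipy.spatial.transform import Rotation as Ro
    s=manip.read_state();q=s['orientation'];R=Ro.from_quat([q[1],q[2],q[3],q[0]]).as_matrix()
    d=R.T@(np.array(target)-s['position']);a=np.arctan2(R[1,1],R[0,1])
    print('tcp',s['position'].round(4),'tool y deg',np.degrees(a).round(2),'F',np.round(s['ft_force'],2),'w',round(s['width'],4),'t',s['time'])
    print('shift units',(d/.04).round(3),'mm',(d*1000).round(1), 'roll units', None if yaw_y is None else round((np.degrees(a-yaw_y)+90)%180/5-18,3))
E
python3 - <<'E'
from h import *
f=lambda u,v:(110+(u+.5)/4-.5,190+(v+.5)/4-.5)
g=lambda u,v:(280+(u+.5)/4-.5,195+(v-320+.5)/4-.5)
P=lambda q,z:onz('top',q,z)[:2]
ang=lambda a,b:np.degrees(np.arctan2(*(b-a)[::-1]))
l1,l2=P(f(335,44),.104),P(f(334,268),.104)
print('lip',l1,l2,(l1+l2)/2,'x-axis deg',ang(l2,l1))
r1,r2=P(f(531,97),.12),P(f(530,209),.12);print('ridge',(r1+r2)/2,ang(r2,r1))
t1,t2=P(f(33,38),.106),P(f(608,32),.106);b1,b2=P(f(25,282),.106),P(f(613,276),.106)
print('edges',t1,t2,b1,b2,'y-90',ang(t2,t1)-90,ang(b2,b1)-90,'len',np.linalg.norm(t1-t2),np.linalg.norm(b1-b2))
e1,e2=P(f(343,46),.105),P(f(341,266),.105);e3,e4=P(f(592,44),.105),P(f(594,263),.105)
print('lid',(e1+e2+e3+e4)/4,np.linalg.norm(e1-e3))
c1,c2=P(g(50,447),.16),P(g(405,402),.16);print('bar',c1,c2,(c1+c2)/2,ang(c2,c1)-90,np.linalg.norm(c1-c2))
cm=(t1+t2+b1+b2)/4;y=np.degrees(0);print('case mid',cm)
print('hung',P(g(155,433),.166),P(g(309,411),.166))
go([.513,.04,.19],0)
E
```

```text
lip [0.58690581 0.18632145] [0.44163137 0.18494132] [0.51426859 0.18563138] x-axis deg 0.5443002901939649
ridge [0.51387548 0.05702452] -0.34666696770405186
edges [0.59213259 0.3840156 ] [0.59318091 0.00825824] [0.4336667  0.38429286] [0.43535735 0.00529377] y-90 0.15984827237983268 0.25558554303285064 len 0.37575882227849405 0.3790028658634052
lid [0.51439414 0.09934155] 0.16214349622224491
bar [ 0.51377872 -0.06974969] [ 0.54000113 -0.28954646] [ 0.52688993 -0.17964807] 6.803400361190739 0.22135544616124825
case mid [0.51358439 0.19546512]
hung [ 0.5214649  -0.13410326] [ 0.53430572 -0.22895605]
tcp [0.1381 0.5576 0.1718] tool y deg 76.09 F [0.04 0.23 0.12] w 0.094 t 0.1
shift units [-12.209 -10.309  -0.44 ] mm [-488.4 -412.4  -17.6] roll units 15.218
```

>>> move_arm:
  commands: [0, 0, -0.2, 1, 0, 0, -0.2, 1, 0, 0, -0.2, 1, 0, 0, -0.2, 1, 0, 0, -0.2, 1]
  grip: -0.36

```text
time: 0.52
position: [0.1381, 0.5578, 0.2124]
orientation: [-0.0, 0.335, 0.942, -0.001]
ft_force: [0.1, -0.2, -0.3]
width: 0.0643
grasp_force: 0.0
```

>>> move_arm:
  commands: [0, 0, 0, 1, 0, 0, 0, 1, 0, 0, 0, 1, 0, 0, 0, 1, 0, 0, 0, 1]

```text
time: 0.93
position: [0.1381, 0.5578, 0.2121]
orientation: [0.0, 0.531, 0.847, -0.001]
ft_force: [0.1, -0.2, -0.8]
width: 0.0314
grasp_force: 0.0
```

>>> move_arm:
  commands: [0, 0, 0, 1, 0, 0, 0, 1, 0, 0, 0, 1, 0, 0, 0, 1, 0, 0, 0, 1]

```text
time: 1.35
position: [0.1381, 0.5578, 0.212]
orientation: [0.0, 0.702, 0.712, -0.0]
ft_force: [1.2, 0.0, -0.7]
width: 0.0301
grasp_force: 0.0
```

>>> move_arm:
  commands: [-0.65, 0.47, 0, 0.2, -0.65, 0.47, 0, 0, -0.65, 0.47, 0, 0, -0.65, 0.47, 0, 0, -0.65, 0.47, 0, 0]

```text
time: 1.77
position: [0.2332, 0.4271, 0.2121]
orientation: [0.0, 0.706, 0.708, -0.0]
ft_force: [1.6, -0.1, -0.3]
width: 0.0298
grasp_force: 0.0
```

>>> move_arm:
  commands: [-0.65, 0.47, 0, 0, -0.65, 0.47, 0, 0, -0.65, 0.47, 0, 0, -0.65, 0.47, 0, 0, -0.65, 0.47, 0, 0]

```text
time: 2.18
position: [0.3274, 0.2972, 0.2123]
orientation: [-0.0, 0.706, 0.708, -0.0]
ft_force: [0.7, 0.5, 0.0]
width: 0.03
grasp_force: 0.0
```

>>> move_arm:
  commands: [-0.65, 0.47, 0, 0, -0.65, 0.47, 0, 0, -0.65, 0.47, 0, 0, -0.65, 0.47, 0, 0, -0.65, 0.47, 0, 0]

```text
time: 2.6
position: [0.4216, 0.1674, 0.2123]
orientation: [-0.0, 0.707, 0.708, -0.0]
ft_force: [0.3, 0.3, -0.9]
width: 0.0302
grasp_force: 0.0
```

```bash
python3 -c "
from h import *
go([.514,.040,.125],np.radians(0.2))"
```

```text
tcp [0.4216 0.1674 0.2123] tool y deg 0.08 F [ 0.27  0.28 -0.87] w 0.0302 t 2.6
shift units [-3.189  2.306  2.182] mm [-127.6   92.2   87.3] roll units -0.024
```

>>> move_arm:
  commands: [-0.63, 0.46, 0, 0, -0.63, 0.46, 0, 0, -0.63, 0.46, 0, 0, -0.62, 0.46, 0, 0, -0.62, 0.46, 0, 0]

```text
time: 3.02
position: [0.5139, 0.0424, 0.2122]
orientation: [-0.0, 0.707, 0.708, -0.0]
ft_force: [0.8, 0.3, -0.2]
width: 0.0301
grasp_force: 0.0
```

>>> move_arm:
  commands: [0, 0, 0.6, 0, 0, 0, 0.6, 0, 0, 0, 0.6, 0, 0, 0, 0.5, 0, 0, 0, 0, 0]

```text
time: 3.43
position: [0.5097, 0.0438, 0.1163]
orientation: [-0.003, 0.707, 0.708, -0.003]
ft_force: [0.0, 0.2, -0.8]
width: 0.0302
grasp_force: 0.0
```

```bash
python3 -c "
from h import *
go([.514,.041,.107],np.radians(0.2))
i=snap('side','s1.png');cv2.imwrite('pics/s1c.png',cv2.resize(i[110:240,220:310,::-1],None,fx=4,fy=4,interpolation=cv2.INTER_CUBIC))"
```

```text
tcp [0.5097 0.0438 0.1163] tool y deg 0.07 F [ 0.05  0.18 -0.81] w 0.0302 t 3.4333
shift units [-0.071  0.111  0.232] mm [-2.8  4.4  9.3] roll units -0.026
```

View pics/s1c.png

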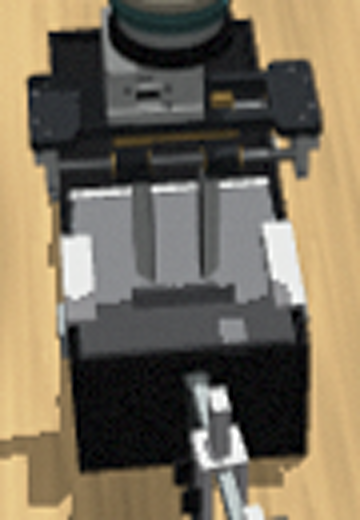

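```bash
python3 -c "
from h import *
f=lambda P:((proj('side',P)-[220,110])*4).round(0).tolist()
print('tip',f([[.4897,.044,.1163],[.5297,.044,.1163],[.4897,.036,.1163]]),'ridge top ends',f([[.479,.059,.12],[.549,.059,.12]]),'lip',f([[.442,.184,.104],[.586,.184,.104]]),'lidback',f([[.444,.018,.105],[.584,.018,.105]]),'rearwall',f([[.434,.01,.102],[.594,.01,.102]]))
s=manip.read_state();print(s['position'],s['orientation'],s['joint_vel'].round(3))
print('onz',onz('side',(220+185/4,110+289/4),.12), onz('side',(220+145/4,110+279/4),.12))
"
```

```text
tip [[143.0, 310.0], [203.0, 306.0], [144.0, 319.0]] ridge top ends [[126.0, 292.0], [230.0, 285.0]] lip [[64.0, 196.0], [265.0, 183.0]] lidback [[77.0, 354.0], [288.0, 339.0]] rearwall [[63.0, 367.0], [304.0, 350.0]]
[0.51136799 0.04387047 0.11853354] [-0.00208104  0.70663261  0.70757519 -0.00183837] [ 0.003 -0.028 -0.066 -0.     0.013 -0.002]
onz [0.51881042 0.05827342 0.12      ] [0.4927777  0.07110189 0.12      ]
```

The crop shows the finger tips at about crop (145,279) and (207,276). They don't occlude the ridge at (185,295), which disagrees with the state, where the tips should project to row 315. I'll look again now that the arm has settled.

```bash
python3 -c "
from h import *
go([.514,.041,.107],np.radians(0.2))
i=snap('side','s2.png');j=snap('top','t2.png')
k=np.hstack([cv2.resize(i[70:220,210:330,::-1],(480,600),interpolation=cv2.INTER_CUBIC),cv2.resize(j[180:280,190:270,::-1],(320,400),interpolation=cv2.INTER_CUBIC).__class__(shape=(0,)) if 0 else cv2.copyMakeBorder(cv2.resize(j[170:290,200:264,::-1],(320,600),interpolation=cv2.INTER_CUBIC),0,0,0,0,0)])
cv2.imwrite('pics/k2.png',k)"
```

```text
tcp [0.5114 0.0439 0.1185] tool y deg 0.08 F [0.06 0.39 0.63] w 0.0305 t 3.4833
shift units [-0.072  0.067  0.288] mm [-2.9  2.7 11.5] roll units -0.025
```

View pics/k2.png

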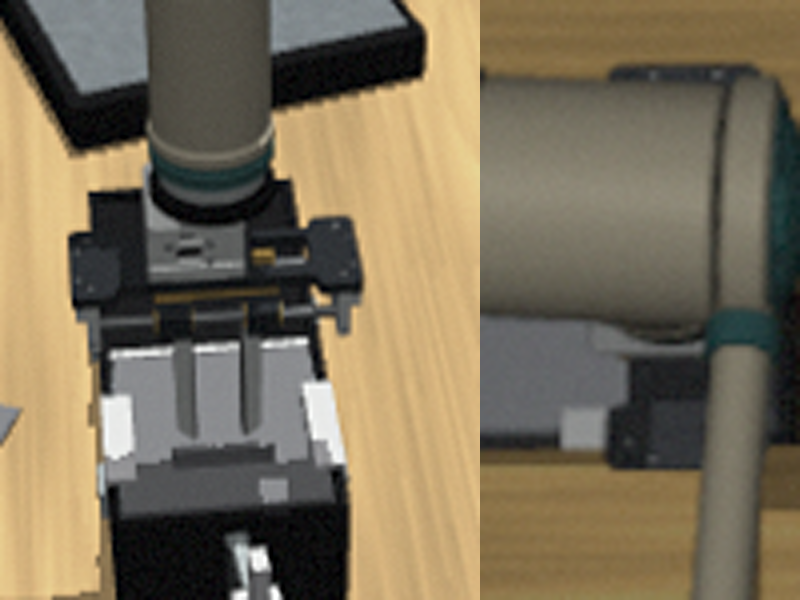

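```bash
python3 -c "
from h import *
f=lambda P:((proj('side',P)-[210,70])*4).round(0).tolist()
for z in (.1185,.15,.2155,.25):print(z,f([[.423,.044,z],[.511,.044,z],[.511,.006,z],[.511,.081,z],[.6,.044,z]]))
for z in (.12,.15): print(onz('side',(210+190/4,70+437/4),z))
s=manip.read_state();print(s['joints'],s['tau'])
"
```

```text
0.1185 [[83.0, 475.0], [215.0, 466.0], [219.0, 505.0], [211.0, 429.0], [348.0, 456.0]]
0.15 [[79.0, 440.0], [214.0, 430.0], [218.0, 469.0], [210.0, 394.0], [349.0, 421.0]]
0.2155 [[72.0, 362.0], [211.0, 353.0], [215.0, 391.0], [207.0, 316.0], [350.0, 343.0]]
0.25 [[68.0, 319.0], [209.0, 310.0], [214.0, 348.0], [205.0, 273.0], [351.0, 300.0]]
[0.49626949 0.07277455 0.12      ]
[0.49504627 0.03897822 0.15      ]
[-4.97934717e-02  2.22494329e-01  1.71263618e+00  1.39404846e-04
  1.20560305e+00 -5.14609112e-02] [-5.93579211e-02 -3.46377146e+01 -2.12870336e+01  6.26113289e-02
  7.82766379e-02 -1.31194782e-03]
```

The tips are at k2 (190,437) and (250,432), and the gripper blocks span x 70–360. In the side view the gripper looks about 30 mm higher than the state says. I'll check against the start picture and then go by contact.

```bash
python3 -c "
from h import *
print(proj('side',[[.138,.558,.172],[.15,.605,.172],[.127,.511,.172],[.138,.558,.27]]))
i=cv2.imread('pics/s0.png');cv2.imwrite('pics/g0.png',cv2.resize(i[0:100,80:200],None,fx=4,fy=4,interpolation=cv2.INTER_CUBIC))
"
```

```text
[[135.31319716  74.69527186]
 [140.33428727  66.93906937]
 [130.41248516  82.7412723 ]
 [128.87512881  46.31737457]]
```

View pics/g0.png

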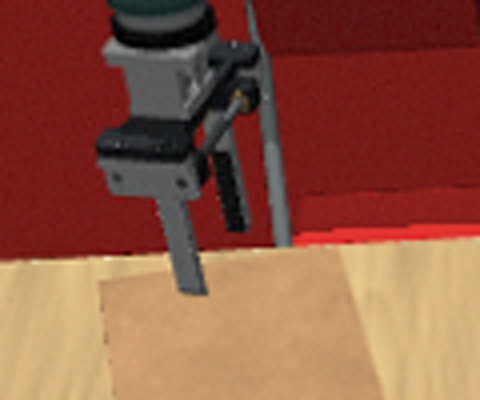

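The start picture shows the same thing: the near tip is at (128,73) against a predicted (130,83). So the visible tips sit about 30 mm above the stated TCP. I'll let contact force decide and descend in small steps.

>>> move_arm:
  commands: [-0.03, 0, 0.1, 0, -0.03, 0, 0.1, 0, 0, 0, 0.1, 0, 0, 0, 0, 0, 0, 0, 0, 0]

```text
time: 4.0
position: [0.5134, 0.0415, 0.1085]
orientation: [-0.0, 0.707, 0.708, -0.0]
ft_force: [0.9, -0.3, 0.1]
width: 0.0302
grasp_force: 0.0
```

>>> move_arm:
  commands: [0, 0, 0.05, 0, 0, 0, 0, 0, 0, 0, 0, 0]

```text
time: 4.25
position: [0.5135, 0.0415, 0.1066]
orientation: [-0.0, 0.707, 0.708, 0.0]
ft_force: [0.7, 0.0, 1.2]
width: 0.0297
grasp_force: 0.0
```

>>> move_arm:
  commands: [0, 0, 0.05, 0, 0, 0, 0, 0, 0, 0, 0, 0]

```text
time: 4.5
position: [0.5134, 0.0415, 0.1044]
orientation: [-0.0, 0.707, 0.708, -0.0]
ft_force: [0.7, 0.5, 0.9]
width: 0.0302
grasp_force: 0.0
```

```bash
python3 -c "
from h import *
go([.514,.041,.102],np.radians(0.2))
i=snap('side','s3.png')
f=lambda p:p
a=cv2.imread('pics/s2.png').astype(int);b=i[:,:,::-1].astype(int)
m=np.abs(a-b).sum(2)>60;m=m[110:240,220:310];ys,xs=np.nonzero(m);print(len(ys))
g=cv2.cvtColor(i,cv2.COLOR_RGB2GRAY)
for r in range(168,196):print(r,g[r,246:284:2])
"
```

```text
tcp [0.5134 0.0415 0.1044] tool y deg 0.09 F [0.71 0.52 0.87] w 0.0302 t 4.5
shift units [-0.013  0.014  0.061] mm [-0.5  0.6  2.4] roll units -0.022
1844
168 [142 140 141 139 124  93  87 145 140 139 141 142 132  78  93 112 140 139
 141]
169 [142 142 139 141 136  94  87 144 140 140 140 141 134  79  96 115 139 139
 139]
170 [139 139 141 138 135  90  88 148 140 140 139 140 132  78  95 115 140 140
 140]
171 [140 140 141 140 134  92  86 146 140 140 140 138 131  78  95 115 140 137
 139]
172 [139 140 137 139 135  95  86 145 139 142 139 142 130  78  96 115 139 140
 140]
173 [139 140 140 142 136  93  86 146 140 137 139 139 134  80  95 119 140 139
 138]
174 [140 139 141 139 135  91  87 138 139 140 140 139 132  79  94 117 141 141
 140]
175 [140 140 139 139 134  93  86 118 141 141 139 141 132  72  94 117 138 137
 139]
176 [140 142 139 139 134  93  90 116 141 139 142 142 133  68  95 117 143 141
 141]
177 [140 139 140 139 135  92  89 115 140 137 140 140 134  63  93 119 142 138
 141]
178 [138 137 140 139 134  95  93 120 141 140 138 143 135  62  94 119 139 142
 139]
179 [141 140 139 140 137  91  89
[... 618 characters left out ...]
2 82 84 82 73 71 80 87 87 86 83 81 86 84 83 82 82 82 81]
188 [84 85 83 84 84 85 84 81 84 85 85 81 86 83 83 83 80 80 82]
189 [ 81  82  82  82  83  82  84  85  84  82  83  85  82  82  83  86 101 103
  80]
190 [ 84  84  83  83  84  84  83  85  83  84  83  85  85  83  79  96 144 146
  97]
191 [ 82  83  80  84  80  82  84  81  84  82  85  83  83  81  84  97 141 139
 135]
192 [ 85  82  84  83  82  83  83  83  84  82  83  83  84  84  80  95 142 140
 133]
193 [ 81  83  84  83  83  84  83  84  84  85  82  81  82  81  84  96 141 141
 134]
194 [ 86  84  84  84  85  84  82  83  84  84  84  82  84  84  83  94 138 132
 129]
195 [ 83  84  85  84  83  83  84  85  85  81  80  80  79  81  76  82 106  85
  84]
```

No contact at 0.104, so the visible geometry is right. Continuing down with force checks.

>>> move_arm:
  commands: [0, 0, 0.15, 0, 0, 0, 0.15, 0, 0, 0, 0, 0]

```text
time: 4.8
position: [0.5123, 0.0415, 0.0911]
orientation: [-0.001, 0.707, 0.708, -0.001]
ft_force: [-0.1, -0.1, -0.0]
width: 0.0304
grasp_force: 0.0
```

>>> move_arm:
  commands: [0, 0, 0.1, 0, 0, 0, 0, 0, 0, 0, 0, 0]

```text
time: 5.05
position: [0.5133, 0.0415, 0.0883]
orientation: [-0.0, 0.707, 0.708, -0.0]
ft_force: [0.4, -0.1, -0.5]
width: 0.0297
grasp_force: 0.0
```

```bash
cat >> h.py <<'E'
def tiprow(f,tip=(.4935,.0335)):
    i=snap('side',f);g=cv2.cvtColor(i,cv2.COLOR_RGB2GRAY);print(g[178:200,252:262].T)
E
python3 -c "
from h import *
go([.514,.041,.075],np.radians(0.2));tiprow('s4.png')"
```

```text
tcp [0.5133 0.0415 0.0883] tool y deg 0.09 F [ 0.39 -0.14 -0.51] w 0.0297 t 5.05
shift units [-0.013  0.017  0.332] mm [-0.5  0.7 13.3] roll units -0.022
[[141 143 141 139 134 134 120  78  79  84  84  82  82  83  84  86  85  83
   82  70  49  18]
 [143 143 143 131  72  59  50  59  62  77  83  82  86  82  85  81  85  83
   83  65  49  18]
 [138 138 136 127  77  61  55  54  57  71  86  83  87  84  82  83  83  84
   81  65  45  21]
 [106 100 100  79  67  74  66  67  69  75  86  83  83  85  84  84  84  84
   82  65  38  12]
 [ 91  93  91  94  95  97 100 105 106  84  83  84  83  81  83  81  84  85
   81  67  39  15]
 [ 95  95  97  94  94  95  94  93  95  94  81  82  84  85  82  85  82  84
   79  56  40  11]
 [ 91  91  91  93  94  96  95  97  98  95  89  84  83  84  83  85  84  86
   82  58  26  19]
 [ 79  82  80  75  89  89  88  89  89  91  88  85  84  84  81  84  83  85
   79  59  32  17]
 [116 117 108  67  48  37  36  34  37  47  66  84  83  84  86  81  84  85
   76  51  32  18]
 [143 145 138 103  77  53  57  53  68  86  83  84  82  85  85  82  83  84
   80  49  29  14]]
```

>>> move_arm:
  commands: [0, 0, 0.1, 0, 0, 0, 0, 0, 0, 0, 0, 0]

```text
time: 5.35
position: [0.5133, 0.0415, 0.0844]
orientation: [-0.0, 0.707, 0.708, -0.0]
ft_force: [0.2, -0.5, -0.3]
width: 0.0301
grasp_force: 0.0
```

>>> move_arm:
  commands: [0, 0, 0.08, 0, 0, 0, 0, 0, 0, 0, 0, 0]

```text
time: 5.6
position: [0.5134, 0.0415, 0.0812]
orientation: [-0.0, 0.707, 0.708, -0.0]
ft_force: [-0.0, 0.1, -1.2]
width: 0.0302
grasp_force: 0.0
```

```bash
python3 -c "
from h import *
go([.514,.041,.075],np.radians(0.2));tiprow('s5.png')
print(proj('side',[[.49,.0335,.105],[.49,.0415,.105],[.49,.057,.105],[.49,.057,.12]]))"
```

```text
tcp [0.5134 0.0415 0.0812] tool y deg 0.09 F [-0.02  0.05 -1.21] w 0.0302 t 5.6
shift units [-0.012  0.016  0.155] mm [-0.5  0.6  6.2] roll units -0.023
[[143 143 140 140 133 135 123  75  81  79  85  83  85  83  83  83  84  84
   83  74  49  14]
 [139 144 143 129  76  57  48  57  62  80  83  85  85  83  85  84  83  83
   82  65  49  11]
 [138 137 136 122  73  59  54  52  57  72  86  83  81  82  83  84  83  79
   82  67  47  14]
 [108 101 101  82  63  59  67  66  70  82  86  84  85  85  83  86  84  86
   80  64  38  16]
 [ 92  95  93  95  98  98 102 100 106 107  93  81  81  84  83  85  83  82
   79  64  42  11]
 [ 96  93  95  96  96  94  95  95  94  93  93  91  85  83  87  81  82  82
   80  60  40  21]
 [ 92  91  90  95  94  96  97  95  94  95  97  95  88  80  84  83  84  83
   79  58  30  13]
 [ 78  79  70  76  90  89  92  89  87  88  89  90  90  82  85  84  85  84
   81  56  27  14]
 [116 113  90  66  51  37  35  31  37  45  58  62  75  86  83  84  85  85
   79  50  33  13]
 [142 145 138 104  78  56  53  54  66  85  87  85  81  82  82  82  81  85
   78  52  30  18]]
[[256.35511763 193.37509837]
 [256.15684217 191.34128062]
 [255.7770165  187.44570036]
 [255.56365865 183.31244239]]
```

>>> move_arm:
  commands: [0, 0, 0.1, 0, 0, 0, 0, 0, 0, 0, 0, 0]

```text
time: 5.9
position: [0.5132, 0.0415, 0.0771]
orientation: [-0.0, 0.707, 0.708, -0.0]
ft_force: [0.4, -0.4, 0.4]
width: 0.03
grasp_force: 0.0
```

>>> move_arm:
  commands: [0, 0, 0.05, 0, 0, 0, 0, 0, 0, 0, 0, 0]

```text
time: 6.15
position: [0.5134, 0.0415, 0.0752]
orientation: [-0.0, 0.707, 0.708, -0.0]
ft_force: [-0.2, 0.2, -0.3]
width: 0.0302
grasp_force: 0.0
```

>>> move_arm:
  commands: [0, 0, 0.03, 0, 0, 0, 0, 0, 0, 0, 0, 0]

```text
time: 6.4
position: [0.5134, 0.0415, 0.0741]
orientation: [-0.0, 0.707, 0.708, 0.0]
ft_force: [-1.0, -0.6, -1.2]
width: 0.0302
grasp_force: 0.0
```

```bash
cat >> h.py <<'E'
def lid(f):
    i=snap('side',f);g=cv2.cvtColor(i,cv2.COLOR_RGB2GRAY);print('lip zone rows 150-164');print(g[148:166,[242,250,262,274,286]].T);print('back rows');print(g[188:202,[246,254,257,262,270,286]].T)
E
python3 -c "
from h import *
go([.514,.041,.075],np.radians(0.2));lid('s6.png')
g=cv2.cvtColor(cv2.imread('pics/s5.png'),cv2.COLOR_BGR2GRAY);print('before');print(g[148:166,[242,250,262,274,286]].T)"
```

```text
tcp [0.5134 0.0415 0.0741] tool y deg 0.09 F [-1.02 -0.56 -1.18] w 0.0302 t 6.4
shift units [-0.013  0.014 -0.022] mm [-0.5  0.6 -0.9] roll units -0.022
lip zone rows 150-164
[[ 31  26  28  32  29  31  34  32  25  18  42 102 149 144 144 127  75  73]
 [ 94  96  93 118 146  93  91  58  18  17  41  77  80  69  53  71  82  88]
 [ 98  91  93 102 107  96  85  16  17  29  85 134 144 138 107  79  54  82]
 [ 83  61  51  32  32  26  29  18  36  59  49  31  27  33  38  24  20  17]
 [ 78 122  66  47  47  28  17  35  97 137 139 145 133  91 105  71 124 185]]
back rows
[[81 83 86 84 85 82 84 86 87 81 56 32 15 19]
 [81 84 84 82 86 85 86 83 82 63 45 15 16 12]
 [95 95 96 89 84 84 85 85 80 57 38 17 18 15]
 [84 82 86 84 85 83 85 85 80 50 21 18 16  7]
 [83 88 83 87 84 84 85 80 59 40 13 16 11 13]
 [83 85 85 85 83 86 80 56 32  9 15 17 13 17]]
before
[[ 30  26  28  30  27  28  22  22  11 155 241 164 143 128  68  62  71 128]
 [ 97 122 127  93  86  36  23  15  41  67  71  45  74  98  89  59  58  96]
 [112 154  94  94  66  14  19  37 161 233 123 129  94  93  54  93 145 142]
 [ 39  32  29  27  26  19  45  68  37  25  29  37  44  20  19  16  19  33]
 [ 56  47  47  31  15  18 144 221 135 135 132 107  86  67 126 143 139 180]]
```

```bash
python3 -c "
import cv2,numpy as np
c=[cv2.resize(cv2.imread('pics/%s.png'%n)[140:205,225:305],None,fx=5,fy=5,interpolation=cv2.INTER_CUBIC) for n in('s5','s6')]
cv2.imwrite('pics/c6.png',np.hstack(c))"
```

```text
(no output)
```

View pics/c6.png

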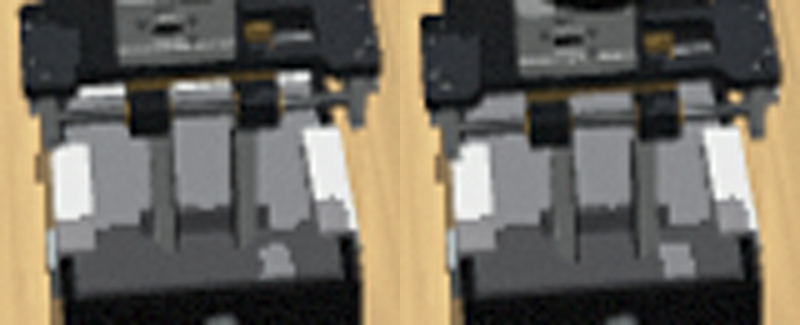

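The crop shows the gripper body now hides the lip. Finger tips are at crop (575,258) and (645,258), close to touching. I'll keep pressing in about 1 mm steps until the force rises.

>>> move_arm:
  commands: [0, 0, 0.03, 0, 0, 0, 0, 0, 0, 0, 0, 0]

```text
time: 6.7
position: [0.5135, 0.0415, 0.0729]
orientation: [-0.0, 0.707, 0.708, 0.0]
ft_force: [0.1, -0.1, 1.1]
width: 0.0296
grasp_force: 0.0
```

>>> move_arm:
  commands: [0, 0, 0.03, 0, 0, 0, 0, 0, 0, 0, 0, 0]

```text
time: 6.95
position: [0.5137, 0.0414, 0.0719]
orientation: [0.0, 0.707, 0.708, 0.0]
ft_force: [-0.8, -0.6, 1.1]
width: 0.0301
grasp_force: 0.6
```

>>> move_arm:
  commands: [0, 0, 0.03, 0, 0, 0, 0, 0, 0, 0, 0, 0]

```text
time: 7.2
position: [0.5137, 0.0413, 0.0706]
orientation: [0.0, 0.707, 0.708, 0.0]
ft_force: [-0.8, -1.3, 1.0]
width: 0.0299
grasp_force: 0.7
```

```bash
python3 -c "
from h import *
f=[]
go([.514,.041,.072],np.radians(0.2))
i=snap('side','s7.png')
for k in range(6): optics.read_camera('top');f.append(manip.read_state()['ft_force'])
print(np.mean(f,0))
g=cv2.cvtColor(i,cv2.COLOR_RGB2GRAY);h=cv2.cvtColor(cv2.imread('pics/s6.png'),cv2.COLOR_BGR2GRAY)
for c in (246,257,270,284):print(g[186:202,c],h[186:202,c])"
```

```text
tcp [0.5137 0.0413 0.0706] tool y deg 0.09 F [-0.78 -1.27  1.  ] w 0.0299 t 7.2
shift units [-0.008  0.008 -0.035] mm [-0.3  0.3 -1.4] roll units -0.022
[ 0.03982786 -1.09856582  1.19706725]
[83 84 84 86 84 82 84 84 87 82 82 87 77 24 17 14] [82 83 81 83 86 84 85 82 84 86 87 81 56 32 15 19]
[96 95 94 96 96 92 89 83 86 86 88 78 45 17 18  8] [97 93 95 95 96 89 84 84 85 85 80 57 38 17 18 15]
[70 84 82 84 87 87 87 87 84 87 79 46 14  9 10 12] [68 83 83 88 83 87 84 84 85 80 59 40 13 16 11 13]
[83 84 82 84 83 79 79 81 81 74 37 11 14 13 13 12] [82 81 86 82 81 82 81 83 80 67 28 14 14  8 14 15]
```

Contact was at TCP z≈0.0725, so the tips are about 32 mm above the reported TCP. The lid is now pressed about 2 mm. I'll press a little more and push forward.

>>> move_arm:
  commands: [0, 0, 0.035, 0, 0, 0, 0, 0, 0, 0, 0, 0]

```text
time: 7.8
position: [0.5136, 0.0414, 0.0692]
orientation: [0.0, 0.707, 0.708, 0.0]
ft_force: [0.1, -1.2, 1.7]
width: 0.0299
grasp_force: 1.0
```

>>> move_arm:
  commands: [0.1, 0, 0, 0, 0.1, 0, 0, 0, 0, 0, 0, 0]

```text
time: 8.05
position: [0.514, 0.0493, 0.0697]
orientation: [0.001, 0.706, 0.708, 0.0]
ft_force: [0.1, -3.3, 4.6]
width: 0.0301
grasp_force: 5.0
```

```bash
cat >> h.py <<'E'
def rep(f,c=(246,257,270,284)):
    f0=[];s=manip.read_state();print(s['position'].round(4));i=snap('side',f)
    for k in range(5): optics.read_camera('top');f0.append(manip.read_state()['ft_force'])
    print('F',np.mean(f0,0).round(2));g=cv2.cvtColor(i,cv2.COLOR_RGB2GRAY)
    for k in c:print(k,g[176:202,k])
E
python3 -c "
from h import *
rep('s8.png')"
```

```text
[0.514  0.0493 0.0697]
F [-0.09 -3.78  5.09]
246 [142 141 143 144 144 145 129  81  84  86  86  85  84  84  86  85  87  84
  86  85  85  87  79  28  19  13]
257 [94 93 94 93 94 93 95 93 93 93 95 94 96 97 91 85 86 83 87 86 83 79 43 17
 13  9]
270 [135 134 137 140 126  72  62  51  50  53  71  84  82  88  85  86  87  84
  86  88  79  44  16  17   6  12]
284 [142 143 143 141 143 142 122  80  82  82  87  86  85  83  81  82  81  82
  81  75  33  19  20  10  10  15]
```

>>> move_arm:
  commands: [0.1, 0, -0.01, 0, 0.1, 0, -0.01, 0, 0, 0, 0, 0]

```text
time: 8.6
position: [0.5142, 0.0572, 0.0707]
orientation: [0.001, 0.706, 0.708, 0.0]
ft_force: [0.4, -4.4, 4.6]
width: 0.0303
grasp_force: 3.9
```

```bash
python3 -c "
from h import *
rep('s9.png')"
```

```text
[0.5142 0.0572 0.0707]
F [ 0.25 -3.65  6.09]
246 [141 140 142 144 130  81  83  85  84  84  82  83  86  82  86  85  84  84
  83  85  72  64  80  43  13  14]
257 [93 94 96 94 95 95 93 95 99 93 93 94 90 85 85 86 87 83 82 73 60 79 56 19
 22 19]
270 [133 131 112  72  61  45  48  60  75  75  76  83  83  84  87  86  86  85
  73  57  71  58  16  20  15   6]
284 [142 143 142 144 124  80  81  84  83  85  84  81  82  81  81  79  81  74
  58  77  47  26  14  10   6  17]
```

The lid moved about 8–9 mm, more than the 3 mm gap, so the front is over the lip. I'll ease the pressure and keep pushing.

>>> move_arm:
  commands: [0.1, 0, -0.03, 0, 0.1, 0, -0.02, 0, 0.1, 0, -0.02, 0, 0, 0, 0, 0]

```text
time: 9.23
position: [0.5128, 0.071, 0.0723]
orientation: [-0.001, 0.706, 0.708, 0.0]
ft_force: [1.3, 0.5, -0.4]
width: 0.0301
grasp_force: 0.0
```

```bash
python3 -c "
from h import *
rep('s10.png')"
```

```text
[0.5128 0.071  0.0723]
F [0.17 0.07 0.17]
246 [143 128  79  84  84  83  83  82  86  84  85  83  87  83  85  80  65  67
  86  84  85  85  79  41  17  14]
257 [94 95 95 93 94 96 96 97 92 87 85 85 83 84 84 66 58 79 83 80 80 80 57 13
 14  9]
270 [39 36 33 33 43 49 62 68 81 82 84 86 85 83 67 61 82 78 82 79 76 59 29 22
  9  6]
284 [129  82  83  83  85  83  82  85  82  85  84  85  82  70  59  81  82  79
  81  78  68  21  25  10  13  11]
```

The lid is free, about 24 mm forward. I'll raise the tips to mid-ridge height and push on.

>>> move_arm:
  commands: [0, 0, -0.2, 0, 0.15, 0, 0, 0, 0.2, 0, 0, 0, 0.2, 0, 0, 0, 0.2, 0, 0, 0]

```text
time: 9.95
position: [0.5138, 0.0999, 0.0812]
orientation: [0.001, 0.707, 0.708, 0.0]
ft_force: [0.6, -2.5, 2.9]
width: 0.0298
grasp_force: 1.4
```

>>> move_arm:
  commands: [0.2, 0, 0, 0, 0.2, 0, 0, 0, 0.2, 0, 0, 0, 0.2, 0, 0, 0, 0, 0, 0, 0]

```text
time: 10.37
position: [0.513, 0.1339, 0.0805]
orientation: [-0.001, 0.706, 0.708, 0.001]
ft_force: [-0.4, -0.4, -0.4]
width: 0.0299
grasp_force: 0.0
```

```bash
python3 -c "
from h import *
rep('s11.png',(246,))
go([.514,.232,.0805],np.radians(.2))
i=cv2.imread('pics/s11.png');cv2.imwrite('pics/c11.png',cv2.resize(i[100:210,215:315],None,fx=5,fy=5,interpolation=cv2.INTER_CUBIC))"
```

```text
[0.513  0.1339 0.0805]
F [ 0.15 -0.07 -0.01]
246 [47 23  5 13 17 12  9 12  0 47 87 85 83 83 83 83 85 83 82 83 83 83 88 79
 23 24]
tcp [0.5132 0.1315 0.0805] tool y deg 0.06 F [ 0.27 -0.64  0.54] w 0.0302 t 10.6667
shift units [2.512e+00 2.400e-02 2.000e-03] mm [1.005e+02 9.000e-01 1.000e-01] roll units -0.028
```

View pics/c11.png

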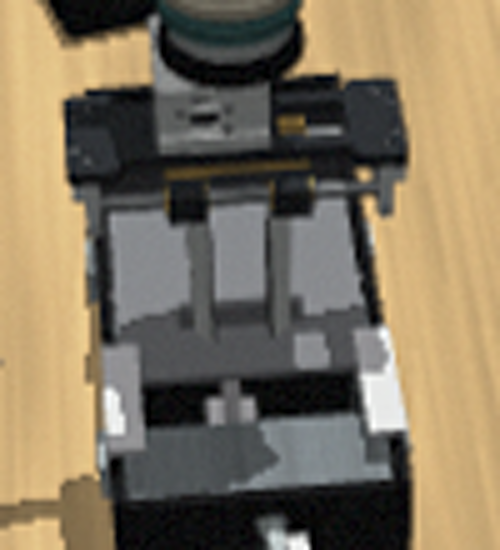

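The crop shows the lid sliding forward squarely, with its back edge at crop row ~378. The hanger is appearing in the bay at (232,400). Pushing on.

>>> move_arm:
  commands: [0.2, 0, 0, 0, 0.2, 0, 0, 0, 0.2, 0, 0, 0, 0.2, 0, 0, 0, 0.2, 0, 0, 0]

```text
time: 11.08
position: [0.513, 0.1727, 0.0805]
orientation: [-0.0, 0.706, 0.708, -0.0]
ft_force: [-0.4, -0.9, -0.9]
width: 0.03
grasp_force: 0.4
```

>>> move_arm:
  commands: [0.2, 0, 0, 0, 0.2, 0, 0, 0, 0.2, 0, 0, 0, 0.2, 0, 0, 0, 0.2, 0, 0, 0]

```text
time: 11.5
position: [0.5131, 0.2124, 0.0807]
orientation: [-0.0, 0.706, 0.708, -0.0]
ft_force: [-0.2, -1.4, -0.7]
width: 0.0299
grasp_force: 0.4
```

>>> move_arm:
  commands: [0.2, 0, 0, 0, 0.2, 0, 0, 0, 0.15, 0, 0, 0, 0, 0, 0, 0]

```text
time: 11.83
position: [0.5133, 0.2351, 0.0808]
orientation: [-0.0, 0.706, 0.708, 0.001]
ft_force: [0.2, -0.4, -0.5]
width: 0.0302
grasp_force: 0.0
```

```bash
python3 -c "
from h import *
i=snap('side','s12.png');go([.514,.235,.0805],np.radians(.2))
cv2.imwrite('pics/c12.png',cv2.resize(i[90:210,205:315,::-1],None,fx=5,fy=5,interpolation=cv2.INTER_CUBIC))"
```

```text
tcp [0.5134 0.2344 0.0809] tool y deg 0.13 F [-0.49 -0.55  0.76] w 0.03 t 11.8833
shift units [0.014 0.015 0.009] mm [0.6 0.6 0.4] roll units -0.013
```

View pics/c12.png

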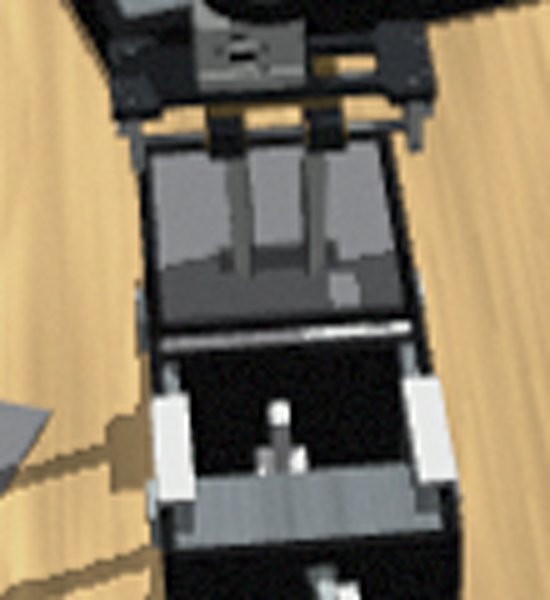

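The lid lies flat on the deck beyond the lip: back edge at crop row ~315, lip line at row 332. The hanger stands in the bay with its tab top at crop (279,408). Now I'll rise and measure it.

>>> move_arm:
  commands: [-0.1, 0, 0, 0, 0, 0, -0.8, 0, 0, 0, -1, 0, 0, 0, -0.8, 0, 0, 0, 0, 0]
  grip: 0

```text
time: 12.3
position: [0.5177, 0.2303, 0.192]
orientation: [0.003, 0.707, 0.707, 0.006]
ft_force: [0.8, -0.1, 0.8]
width: 0.0472
grasp_force: 0.0
```

```bash
cat > m.py <<'E'
from h import *
def blob(n,f,corners,thr):
    i=snap(n,f);g=cv2.cvtColor(i,cv2.COLOR_RGB2GRAY);m=np.zeros(g.shape,np.uint8)
    cv2.fillConvexPoly(m,proj(n,corners).round().astype(int),255)
    b=((g>thr)&(m>0)).astype(np.uint8)
    for c in cv2.findContours(b,cv2.RETR_EXTERNAL,cv2.CHAIN_APPROX_NONE)[0]:
        if cv2.contourArea(c)>4:print(n,cv2.minAreaRect(c),cv2.contourArea(c))
    return g
E
python3 - <<'E'
from m import *
C=[[.454,.082,.1],[.454,.168,.1],[.574,.168,.1],[.574,.082,.1]]
g=blob('top','t13.png',C,90)
p=proj('top',[[.514,.125,.096]])[0].astype(int);print(p)
print(g[p[1]-22:p[1]+23,p[0]-16:p[0]+17])
h=blob('side','s13.png',C,110)
q=[261,175];print(h[q[1]-10:q[1]+14,q[0]-12:q[0]+13])
E
```

```text
top ((225.0, 251.5), (1.0, 16.0), 90.0) 5.5
top ((218.5, 232.0), (10.0, 11.0), 90.0) 103.0
[217 228]
[[23 19 27 ... 22 34 35]
 [20 16 25 ... 32 34 32]
 [10 13 18 ... 46 44 51]
 ...
 [16 13 16 ... 90 87 85]
 [12 16 15 ... 85 86 78]
 [19 16 11 ... 79 86 82]]
side ((264.5, 181.5), (3.0, 3.0), 90.0) 6.0
side ((258.0, 181.5), (3.0, 2.0), 90.0) 6.0
side ((260.5, 172.5), (3.0, 3.0), 90.0) 7.5
side ((242.04510498046875, 176.49591064453125), (15.119468688964844, 1.4485719203948975), 84.80557250976562) 7.5
[[ 11   4  12  13   9  15   0  17   8  13  11  12  16  12  17  10   9  16
   14  14  16  10   9   5  15]
 [ 10  16  12  13   9  17   5   6   9  14  11  20  13  11  11  17  10  10
   10  11  14   8  15  10  16]
 [ 14  10  14  13  14   7   8  11   5   4   9  15  14   8   8   8  16  13
    4  11  16  18  11   5  18]
 [ 12  13  15  18   9  12   8  14   1  11  17  19   8  17  10  14  10  10
   16  10  21  10  12  10   8]
 [ 13   7  13  16   4  10   5  15  13  10  22  23  42  21   8  14  12   8
    9  13  13  13  11   9  10]
 [ 10  14   8  11  13   7  10  12  11  31  82  98 102  68   7  14  13  17
[... 1222 characters left out ...]
48 146 126  93  94  97 136 201 240 113
    0   8   5   1   6   7  10]
 [ 10   2  10   4   2   6  12  73 149 146 130  92  97 103 163 236 225 115
   34  57  57  60  70  71  75]
 [ 16  24  39  37  39  43  58  87 144 143 138 107 106 122 173 177 168 123
  101 117 113 118 134 131 136]
 [ 83  91 101  96 102 104 119 119 129 130 134 130 126 123 133 132 131 133
  138 138 133 132 126 127 133]
 [143 149 141 138 145 142 136 137 129 130 131 131 124 121 129 134 132 133
  137 137 131 131 127 126 132]
 [135 143 138 134 139 136 137 138 131 131 132 130 126 122 132 132 134 130
  137 135 133 130 126 126 130]
 [137 143 136 135 139 140 134 137 131 131 127 131 126 122 130 133 131 131
  137 135 132 130 126 125 124]]
```

```bash
python3 - <<'E'
from h import *
np.set_printoptions(linewidth=250,threshold=10000)
P=onz('side',(260.7,172),.096);print('tab side',P)
g=cv2.cvtColor(cv2.imread('pics/t13.png'),cv2.COLOR_BGR2GRAY);print(g[220:246,208:232])
print('tab top proj',proj('top',[P]))
# bar hangers' tab tops in side view
h=cv2.cvtColor(cv2.imread('pics/s13.png'),cv2.COLOR_BGR2GRAY)
for n,p in (('a',[.5215,-.134,.206]),('b',[.5343,-.229,.206])):
    q=proj('side',[p])[0];print(n,q);q=q.astype(int);print(h[q[1]-8:q[1]+9,q[0]-9:q[0]+10])
E
```

```text
tab side [0.50826297 0.12939449 0.096     ]
[[ 71  80  82  85  88  86  89  86  85  86  91  87  93  93  88  91  92  88  86  89  87  90  93  88]
 [ 78  83  87  85  87  85  83  86  87  92  85  85  88  87  86  86  86  90  85  90  86  87  87  86]
 [ 77  84  85  86  82  89  87  88  90  90  89  82  84  84  85  87  92  85  86  87  84  82  79  84]
 [ 74  86  83  83  84  87  89  87  87  85  87  85  85  86  85  90  88  82  86  87  83  85  85  85]
 [ 69  82  82  84  85  83  84  85  83  87  89  85  84  89  85  87  87  86  86  87  87  86  88  89]
 [ 58  71  82  84  88  87  87  85  83  87  88  89  81  86  82  87  87  83  88  86  90  85  87  89]
 [ 56  75  85  85  88  87  88  87  85  87  87  89  87  85  84  86  89  92  88  89  88  92  91  89]
 [ 57  73  88  89  86  93  96  98  95  97  95  97  95  97  96  94  89  90  93  90  90  89  90  90]
 [ 56  76  89  87  85  95 101 105 103 122 133 131 133 130 132 132 104  81  87  88  91  88  91  86]
 [ 58  76  85  86  85  98 106 106 106 117 136 144 143 145 146 145 106  60  69  83  89  88  84  83]
 [ 55  73  87  88  87 103 108 106 106 107 126 135 131 139 142 144 
[... 3609 characters left out ...]
90 129  87 188 191 156 167 238 234 233 229 161 147 139 121 118 115]
 [147 201 199 172  75 141 195 151 139 239 233 233 232 162  73  74  81  81  94]
 [127 181 173 140  87 132 196 149 114 233 238 237 229 184  76  80  82  84  92]
 [ 79  80  81  81  61  97 193 152  83 164 224 216 181 144  79  83  83  84  84]
 [ 53  84  83  86  75  83 158 156  74 104  84  85  86  91  83  82  82  85  84]
 [ 56  88  86  84  80  73 133 158  66  83  92  95  93  91  85  94  81  86  86]
 [ 58  87  85  82  78  69 103 158  69  86  97  96  94 108 152 129  78  81  86]
 [ 68  85  83  81  95 102 111 166  65  85  96  93  89 141 244 181  75  84  85]
 [ 85  84  89 127 175 191 190 196  64  87  96  93  90 140 245 234 100  80  86]]
```

```bash
python3 - <<'E'
from h import *
print('roof top', onz('top',(218.3,232.3),.056))
print('tab side', onz('side',(260.7,172),.096))
a=onz('side',(274.7,208.5),.206);b=onz('side',(283.3,238.5),.206);print('a,b',a,b,(a+b)/2)
d=a-b;print('yaw',np.degrees(np.arctan2(-d[0],d[1])),np.hypot(d[0],d[1]))
go([.511,.128,.052],0)
E
```

```text
roof top [0.50675869 0.1278542  0.056     ]
tab side [0.50826297 0.12939449 0.096     ]
a,b [ 0.52558108 -0.13009577  0.206     ] [ 0.53592377 -0.2253016   0.206     ] [ 0.53075243 -0.17769868  0.206     ]
yaw 6.200014059362066 0.09576597130069132
tcp [0.5142 0.2292 0.1864] tool y deg 0.05 F [-0.21 -0.29 -0.8 ] w 0.0473 t 12.4
shift units [-2.534 -0.094  3.357] mm [-101.4   -3.8  134.3] roll units 0.009
```

>>> move_arm:
  commands: [-0.6, -0.04, 0, 0, -0.6, -0.04, 0, 0, -0.6, -0.04, 0, 0, -0.6, -0.03, 0, 0, -0.12, 0, 0, 0]

```text
time: 12.82
position: [0.5056, 0.1252, 0.1829]
orientation: [-0.001, 0.708, 0.707, -0.002]
ft_force: [-0.3, -1.1, -0.9]
width: 0.0474
grasp_force: 0.0
```

>>> move_arm:
  commands: [0, 0, 0.7, 0, 0, 0, 0.7, 0, 0, 0, 0.6, 0, 0, 0, 0.4, 0, 0, 0, 0, 0]

```text
time: 13.23
position: [0.5031, 0.1285, 0.0841]
orientation: [-0.003, 0.707, 0.708, -0.004]
ft_force: [0.2, -0.1, -0.0]
width: 0.0472
grasp_force: 0.0
```

```bash
python3 - <<'E'
from h import *
np.set_printoptions(linewidth=250,threshold=10000)
go([.508,.1285,.0315],0)
i=snap('side','s14.png');g=cv2.cvtColor(i,cv2.COLOR_RGB2GRAY);print(g[150:184:1,242:280])
E
```

```text
tcp [0.5031 0.1285 0.0841] tool y deg 0.07 F [ 0.22 -0.12 -0.02] w 0.0472 t 13.2333
shift units [1.000e-03 1.350e-01 1.314e+00] mm [ 0.   5.4 52.6] roll units 0.013
[[141 138 140 137 104  91  96  84  77 144 140 141 139 140 140 141 139 142 141 141 140 140 140 141 145 131  34  96  95  96 100 121 133 132 132 127 127 130]
 [141 139 143 136 103  93  95  86  78 145 143 142 142 135 138 136 132 131 131 134 131 126 128 128 128 115  40  92  93  96  91  78  86  86  81  65  64  64]
 [134 130 133 125 100  94  93  87  70 121 125 127 122 105 108 102  86  86  84  86  83  62  66  62  44  42  39  93  94  95  91  36  45  35  39  38  33  30]
 [104  82  87  86  84  94  96  88  53  39  47  47  43  44  44  47  46  42  38  36  33  30  32  28  38  34  36  92  93  95  89  18  26  25  28  24  20  24]
 [ 46  45  46  44  64  94  94  91  61  29  36  31  34  32  24  25  18  26  25  27  18  23  25  24  27  23  34  90  93  94  88  18  46  44  52  80  79  80]
 [ 25  28  23  31  59  95  91  90  63  18  21  24  17  21  19  16  26  45  43  50  83  78  80  78  87 109  37  88  96  92 102 141 164 163 168 184 169 169]
 [ 22
[... 3635 characters left out ...]
98  94  99 108  91  88  16  14   8  16  10   9  14  12  11  11  17  18  11  15]
 [138  69   7  13   8   6  12  18   5   8  14  14   7  38 103 154 154 132  96  96 104 140 155 143  40   0   6  19  11  10  11  10   8  15  16  17   1  18]
 [139  72   0   9  13  12  13  15   7  13  14  13   0  37 101 150 146 129  96  95 102 135 149 139  48  11  11  10  12  12  19   7  12  11   9  13   1   9]
 [139  85   4  16   9   7  13   7  13  10  15  12  10  31  93 150 144 129  93  95 106 135 150 143  71   0   9   6   0   4   4   8  10  18  19  23  36  38]
 [141 107   2   6   9   4   4  16  11   6  17   9   0  16  77 150 149 136  97  94  98 128 148 140  78  37  57  57  59  69  70  74  80  88  86  92  97  99]]
```

The fingers straddle the tab, centred once the sway settles. Descending to the grasp.

>>> move_arm:
  commands: [0, 0, 0.4, 0, 0, 0, 0.4, 0, 0, 0, 0.3, 0, 0, 0, 0.15, 0, 0, 0, 0, 0]

```text
time: 13.7
position: [0.5069, 0.1288, 0.0383]
orientation: [-0.001, 0.707, 0.708, -0.0]
ft_force: [-0.7, 1.3, 0.9]
width: 0.0467
grasp_force: 0.0
```

>>> move_arm:
  commands: [0, 0, 0, 0, 0, 0, 0, 0]

```text
time: 13.87
position: [0.5084, 0.1289, 0.0398]
orientation: [0.001, 0.707, 0.708, 0.001]
ft_force: [0.0, 0.5, -0.4]
width: 0.0467
grasp_force: 0.0
```

```bash
python3 - <<'E'
from h import *
go([.508,.1285,.0315],0)
E
```

```text
tcp [0.5084 0.1289 0.0398] tool y deg 0.09 F [ 0.02  0.51 -0.38] w 0.0467 t 13.8667
shift units [-0.011 -0.01   0.209] mm [-0.4 -0.4  8.3] roll units 0.018
```

>>> move_arm:
  commands: [0, 0, 0.1, 0, 0, 0, 0.08, 0, 0, 0, 0, 0, 0, 0, 0, 0]

```text
time: 14.2
position: [0.5072, 0.1286, 0.0315]
orientation: [-0.0, 0.707, 0.708, -0.0]
ft_force: [-0.6, 0.1, -0.5]
width: 0.0471
grasp_force: 0.0
```

>>> move_arm:
  commands: [0, 0, 0, 0, 0, 0, 0, 0, 0, 0, 0, 0, 0, 0, 0, 0, 0, 0, 0, 0]
  grip: -1
  newtons: 20

```text
time: 14.62
position: [0.5074, 0.1287, 0.0316]
orientation: [0.0, 0.707, 0.708, 0.0]
ft_force: [-0.6, 0.3, -0.0]
width: 0.017
grasp_force: 0.0
```

>>> move_arm:
  commands: [0, 0, 0, 0, 0, 0, 0, 0, 0, 0, 0, 0, 0, 0, 0, 0, 0, 0, 0, 0]

```text
time: 15.03
position: [0.5073, 0.1287, 0.0315]
orientation: [-0.0, 0.707, 0.708, -0.0]
ft_force: [0.6, 0.6, -0.5]
width: 0.0102
grasp_force: 20.0
```

>>> move_arm:
  commands: [0, 0, -0.4, 0, 0, 0, -0.7, 0, 0, 0, -0.8, 0, 0, 0, -0.8, 0, 0, 0, -0.8, 0]

```text
time: 15.45
position: [0.5069, 0.1286, 0.1728]
orientation: [-0.0, 0.707, 0.708, -0.0]
ft_force: [1.1, 0.5, -1.5]
width: 0.0098
grasp_force: 20.0
```

>>> move_arm:
  commands: [0, 0, -0.8, 0, 0, 0, -0.8, 0, 0, 0, -0.7, 0, 0, 0, 0, 0, 0, 0, 0, 0]

```text
time: 15.87
position: [0.5081, 0.1287, 0.2649]
orientation: [0.001, 0.707, 0.708, 0.001]
ft_force: [-0.3, 0.0, -1.4]
width: 0.0097
grasp_force: 20.0
```

>>> move_arm:
  commands: [-0.5, 0.05, 0, 0, -0.7, 0.05, 0, 0, -0.8, 0.05, 0, 0, -0.8, 0.05, 0, 0, -0.8, 0.05, 0, 0]

```text
time: 16.28
position: [0.516, -0.0163, 0.261]
orientation: [-0.002, 0.706, 0.708, -0.001]
ft_force: [0.9, -1.0, -1.1]
width: 0.0096
grasp_force: 20.0
```

>>> move_arm:
  commands: [-0.8, 0.05, 0, 0, -0.8, 0.05, 0, 0, -0.8, 0.05, 0, 0, -0.8, 0.05, 0, 0, -0.5, 0.05, 0, 0]

```text
time: 16.7
position: [0.5264, -0.166, 0.2607]
orientation: [-0.002, 0.707, 0.707, -0.001]
ft_force: [-0.1, 1.0, -0.9]
width: 0.0098
grasp_force: 20.0
```

>>> move_arm:
  commands: [-0.4, 0.03, 0, 0, 0, 0, 0, -0.65, 0, 0, 0, -0.65, 0, 0, 0, 0, 0, 0, 0, 0]

```text
time: 17.12
position: [0.5281, -0.179, 0.2615]
orientation: [-0.002, 0.666, 0.746, -0.0]
ft_force: [-0.5, 0.3, -0.8]
width: 0.0098
grasp_force: 20.0
```

```bash
python3 - <<'E'
from h import *
np.set_printoptions(linewidth=250,threshold=10000)
go([.5285,-.180,.2635],np.radians(6.5))
i=snap('side','s15.png');g=cv2.cvtColor(i,cv2.COLOR_RGB2GRAY)
T=manip.read_state()['position'];zf=T[2]-.0235
print('foot proj',proj('side',[[T[0],T[1],zf],[T[0],T[1],zf+.042],[T[0],T[1],zf+.088]]))
print('bar proj',proj('side',[[.5285,-.18,.16],[.5205,-.11,.16],[.536,-.25,.16]]))
t=cv2.imread('pics/t0.png');p=proj('top',[[.5285,-.18,.16]])[0];print(p);gt=cv2.cvtColor(t,cv2.COLOR_BGR2GRAY)
for u in (300,305,331,336,341,346,372): print(u,gt[208:240,u])
E
```

```text
tcp [ 0.5281 -0.179   0.2615] tool y deg 6.5 F [-0.52  0.27 -0.82] w 0.0098 t 17.1167
shift units [-0.027  0.006 -0.05 ] mm [-1.1  0.3 -2. ] roll units -0.001
foot proj [[277.72732185 213.43946854]
 [277.55732398 199.76111054]
 [277.36058875 183.94050997]]
bar proj [[278.15304104 237.57368925]
 [272.08983293 216.36095074]
 [284.48959112 260.54504728]]
[336.75269673 220.08896188]
300 [ 77  60  61  60  60  61  60  66  62  60  61  59  60  63  63  83 124 139 140  98  60  63  64  61  51  43  44  35  54  62  62  60]
305 [ 61  66  61  61  58  59  63  63  62  62  62  63  60  59  60 118 142 144 109  67  60  62  63  58  48  43  42  56  62  62  59  60]
331 [ 60  65  65  62  61  63  63  60  59  62  63  84 124 141 137  98  61  60  59  60  57  45  34  37  57  57  63  61  59  63  61  62]
336 [ 66  63  63  61  61  63  61  61  63  60  61 114 138 141 106  69  61  62  61  63  49  42  41  49  59  60  60  62  60  57  60  62]
341 [ 61  63  62  59  64  61  59  62  59  63  89 128 141 118  76  62  58  61  64  57  40  41  49  62  63  62  59  59  60  65  63  61]
346 [ 63  64  60  64  65  63  64  65  60  76 121 142 140  99  49  48  50  63  59  46  36  37  53  62  61  62  59  61  62  63  60  63]
372 [116 117 118 116 110 108 116 133 134 112  61  20  18  12  43  50  48  42  40  46  57  61  63  62  62  60  61  60  62  59  64  59]
```

>>> move_arm:
  commands: [0, 0, 0.4, 0, 0, 0, 0.5, 0, 0, 0, 0.5, 0, 0, 0, 0.35, 0, 0, 0, 0, 0]

```text
time: 17.58
position: [0.5266, -0.1777, 0.1899]
orientation: [-0.004, 0.665, 0.746, -0.001]
ft_force: [-0.9, 0.3, -2.0]
width: 0.0097
grasp_force: 20.0
```

>>> move_arm:
  commands: [0, 0, 0, 0, 0, 0, 0, 0]

```text
time: 17.75
position: [0.5296, -0.1794, 0.1943]
orientation: [0.001, 0.665, 0.747, 0.0]
ft_force: [-0.6, -0.2, -0.9]
width: 0.0097
grasp_force: 20.0
```

```bash
python3 - <<'E'
from h import *
go([.5285,-.180,.1415],np.radians(6.5))
i=snap('side','s16.png');cv2.imwrite('pics/c16.png',cv2.resize(i[150:290,235:325,::-1],None,fx=4.2,fy=4.2,interpolation=cv2.INTER_CUBIC))
E
```

```text
tcp [ 0.5296 -0.1794  0.1943] tool y deg 6.58 F [-0.58 -0.17 -0.94] w 0.0097 t 17.75
shift units [-0.012 -0.031  1.32 ] mm [-0.5 -1.2 52.8] roll units 0.017
```

View pics/c16.png

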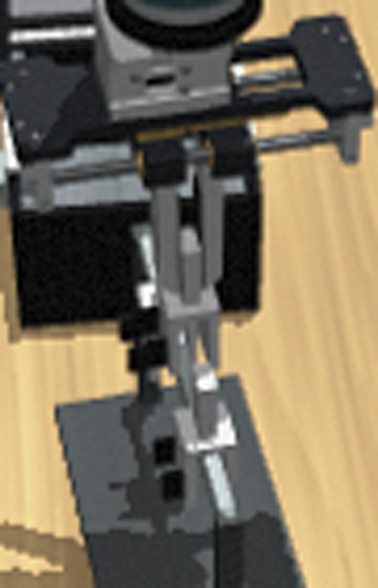

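The crop shows the hanger held upright above the bar. Its legs are at (173,370) and (213,365), between the hung hangers at (150,290) and (207,430). I'll check the slot against the bar numerically.

```bash
python3 - <<'E'
from h import *
np.set_printoptions(linewidth=250,threshold=10000)
g=cv2.cvtColor(cv2.imread('pics/s16.png'),cv2.COLOR_BGR2GRAY)
print(g[222:244,270:292]);print(g[256:273:2,278:296])
for P in ([.5296,-.195,.171],[.528,-.195,.16],[.5305,-.195,.16],[.5362,-.25,.16],[.5387,-.25,.16],[.537,-.272,.16]):print(P,proj('side',[P])[0].round(2))
s=manip.read_state();print(s['position'])
E
```

```text
[[225 135 113  84 125 155 155 153 129 114 118 121 134 156 155 161 152  47  10   3  12  16]
 [ 56   1  29  81 119 159 158 160 151 152 160 160 153 150 148 152 140  70   5  17  16  13]
 [  8   8  27  67 100 156 155 152 151 149 146 143 131 124 119 110  99  73  64  72  72  72]
 [ 14  11  27  67  93 139 133 122 121 110 100 100  97  98  97 102 106 114 117 116 118 118]
 [ 12  12  31  70  82  93 101 101 104  99 103 100  86  83  85 106 104 118 149 143 137 108]
 [ 10  11  26  69  82  99 102 103 102  93 106 102  80  77  81 105 107 145 206 200 191 138]
 [  7  13  28  66  81 101 103 106 115  85 105 101  86  76  83 104 116 167 203 196 193 195]
 [ 29  40  41  63  77  99 102 119 164  81 103 103  97  74  80 103 111 164 200 196 193 191]
 [ 53  64  53  43  52  96 101 136 206  79 102 111 126  71  81 102 110 165 201 195 192 194]
 [ 15  16  15   6  34  87 103 127 187  89  99 118 162  75  80 104 112 164 202 193 193 195]
 [ 11  10  11   9  35  84 102 105 122 107  98 120 179  96  76 101 111 165 202 195 193 194]
 [ 18  11  17  12  34  79 107 106 124 119  97 123 184 135  76 104 109 162 203 194 193 194]
 [ 17  1
[... 1147 characters left out ...]
89  70 122 218 211 205 152  97 103  98  96  92  89  91]
 [ 34  91 105  99  93  86  80 154 216 212 201 113  98  97  94  94  94  92]
 [ 38  87 107 102  90  89  71 105 212 213 209 162  96  93  95  95  95  94]
 [ 41  86 107 105  92  92  86  81 148 214 213 203 126  88  94  94  96  94]
 [ 62  97 100  99  94  95  93  77 103 206 205 201 166  87  93  97  95  93]
 [ 97  89  90  92  91  93  95  87  62  95 135 178 162 103  91  97  95  86]]
[0.5296, -0.195, 0.171] [279.22 239.16]
[0.528, -0.195, 0.16] [278.56 242.41]
[0.5305, -0.195, 0.16] [279.64 242.33]
[0.5362, -0.25, 0.16] [284.58 260.54]
[0.5387, -0.25, 0.16] [285.7  260.45]
[0.537, -0.272, 0.16] [285.98 268.21]
[ 0.52985146 -0.17948671  0.19470969]
```

```bash
python3 - <<'E'
from h import *
np.set_printoptions(linewidth=250,threshold=10000)
g=cv2.cvtColor(cv2.imread('pics/s16.png'),cv2.COLOR_BGR2GRAY)
print(g[204:226:2,270:294]);print(g[242:254:2,270:294])
T=[.5297,-.1794]
for n,P in (('tabfront z.24',[.5307,-.188,.24]),('tabfront z.225',[.5307,-.188,.225]),('roof front top',[.5314,-.1943,.219]),('leg foot',[.5314,-.1943,.171])):print(n,proj('side',[P])[0].round(2))
for n,P in (('b tab',[.5359,-.234,.19]),('bar y-.25',[.5362,-.25,.16]),('bar y-.265',[.5379,-.265,.16])):print(n,proj('side',[P])[0].round(2))
print(proj('side',[[.5031,.12,.117]]))
E
```

```text
[[109  76  81 101 100 100  97  74  85 116 108  55  24  76 102  97 100  97  25   8  17  10  12  17]
 [165 102  73 101  98 100  95  84 130 160 161 148  27  74  99  99  98  96  23  14   5  13  13  14]
 [208 119  65 100 102 102  94  86 130 159 156 151  99  71  97  99 101  97  19  11  20   9  18  13]
 [209 129  72 101 100  99  95  76  99 123 120 109  93  68 101 101 101  94  11  12  17  12  15  14]
 [196 144  70 105  99  99  98  76  80 104 101 105  96  67  99 100  99  94  17   4  13  22  11  14]
 [151 209  83 107  99 103  97  78  81 106 104 103  97  67 103  99 101  96  10  10  13  12   4   6]
 [ 86 159 107 103  99 102  99  82  72 105 102 103  94  63 103 100  88  44  11  14  14  15  11  13]
 [253 244 117 113 110 100  98  84  65 103 101 104  96  86 117 130  22   0  14   6  16  14  14  17]
 [239 142 115 109 158 154 147 127  86 102 103 101 115 159 154 154  95   9  11   7  13  14  16   5]
 [225 135 113  84 125 155 155 153 129 114 118 121 134 156 155 161 152  47  10   3  12  16  12   5]
 [  8   8  27  67 100 156 155 152 151 149 146 143 131 124 119 110  99  73  64  72  72  72  87  86]]
[[ 35  31  48  86  88  84  87  74  74 122 105  93 179 237 230 196 156  86  88  90  88  89 114 194]
 [ 39  34  39  58  94  93  95  88  74  96 110  77  88 101 100 103 100  93  95  88  91  90  99 152]
 [ 44  56  74  77  91  90  90  97  92  83 114  79  92 105 102 102 114 160 128  87  88  90  91 108]
 [ 66  73  92  92  95  96 125 159 155 160 148  74  91 104 102  99 112 159 154 133  86  90  91  87]
 [ 92  97  91  90  92  90  93 138 155 157 152 110  93 103 102  98 120 193 211 244  93  88  91  90]
 [ 91  91  95  93  93  94  84 106 160 153 159 150  87 103 101  95 146 249 244 242 194  83  90  90]]
tabfront z.24 [279.2 215.8]
tabfront z.225 [279.24 220.52]
roof front top [279.85 224.41]
leg foot [279.97 238.87]
b tab [283.7  246.27]
bar y-.25 [284.58 260.54]
bar y-.265 [286.05 265.71]
[[258.84351479 168.58456723]]
```

In this same camera the hanger sits about 2.3 mm to +x of the bar line, so I'll correct by −2.2 mm and then lower with force checks.

>>> move_arm:
  commands: [0, -0.055, 0, 0, 0, 0, 0, 0, 0, 0, 0.2, 0, 0, 0, 0.2, 0, 0, 0, 0, 0]

```text
time: 18.22
position: [0.5256, -0.179, 0.1755]
orientation: [-0.002, 0.665, 0.747, -0.0]
ft_force: [0.6, 0.3, -1.0]
width: 0.0097
grasp_force: 20.0
```

>>> move_arm:
  commands: [0, 0, 0.15, 0, 0, 0, 0.15, 0, 0, 0, 0, 0, 0, 0, 0, 0]

```text
time: 18.55
position: [0.5266, -0.1794, 0.1649]
orientation: [-0.001, 0.665, 0.747, -0.0]
ft_force: [-0.1, -0.6, -1.8]
width: 0.01
grasp_force: 20.0
```

```bash
python3 - <<'E'
from h import *
go([.5275,-.180,.1415],np.radians(6.5))
f=[]
for k in range(4): optics.read_camera('top');f.append(manip.read_state()['ft_force'])
print(np.mean(f,0),manip.read_state()['torque'])
E
```

```text
tcp [ 0.5266 -0.1794  0.1649] tool y deg 6.59 F [-0.07 -0.62 -1.76] w 0.01 t 18.55
shift units [-0.018  0.022  0.586] mm [-0.7  0.9 23.4] roll units 0.018
[ 0.03708859  0.50056987 -0.78090165] [-0.0732652   0.1308639  -0.05558573]
```

The foot is 19 mm below the bar's top with no lateral force, so it is astride. Lowering to home.

>>> move_arm:
  commands: [0, 0, 0.15, 0, 0, 0, 0.15, 0, 0, 0, 0.15, 0, 0, 0, 0, 0, 0, 0, 0, 0]

```text
time: 19.17
position: [0.5264, -0.1793, 0.1468]
orientation: [-0.001, 0.665, 0.747, -0.0]
ft_force: [-0.5, 0.0, -0.9]
width: 0.0098
grasp_force: 20.0
```

>>> move_arm:
  commands: [0, 0, 0.06, 0, 0, 0, 0, 0, 0, 0, 0, 0]

```text
time: 19.42
position: [0.5269, -0.1796, 0.1452]
orientation: [0.0, 0.665, 0.747, 0.0]
ft_force: [-0.4, -0.2, -1.3]
width: 0.0098
grasp_force: 20.0
```

>>> move_arm:
  commands: [0, 0, 0.04, 0, 0, 0, 0, 0, 0, 0, 0, 0]

```text
time: 19.67
position: [0.5269, -0.1796, 0.1436]
orientation: [0.0, 0.665, 0.747, 0.0]
ft_force: [0.4, 0.1, -0.4]
width: 0.0102
grasp_force: 20.0
```

>>> move_arm:
  commands: [0, 0, 0.04, 0, 0, 0, 0, 0, 0, 0, 0, 0]

```text
time: 19.92
position: [0.5268, -0.1795, 0.1418]
orientation: [-0.0, 0.665, 0.747, -0.0]
ft_force: [-0.8, 0.1, -1.6]
width: 0.0095
grasp_force: 20.0
```

>>> move_arm:
  commands: [0, 0, 0.03, 0, 0, 0, 0, 0, 0, 0, 0, 0]

```text
time: 20.17
position: [0.527, -0.1796, 0.1414]
orientation: [0.0, 0.665, 0.747, 0.0]
ft_force: [-1.2, 0.0, 3.2]
width: 0.0094
grasp_force: 20.0
```

```bash
python3 - <<'E'
from h import *
f=[]
for k in range(5): optics.read_camera('top');f.append(manip.read_state()['ft_force'])
print(np.mean(f,0),manip.read_state()['position'])
E
```

```text
[-1.26480875  1.2205155   4.51377236] [ 0.52704521 -0.17962311  0.14135692]
```

Contact came at exactly the predicted height, so the roof is on the bar. Releasing and backing straight up.

>>> move_arm:
  commands: [0, 0, 0, 0, 0, 0, 0, 0, 0, 0, 0, 0, 0, 0, 0, 0, 0, 0, 0, 0]
  grip: -0.3

```text
time: 20.83
position: [0.5268, -0.1795, 0.1404]
orientation: [-0.0, 0.665, 0.747, -0.0]
ft_force: [-0.5, -0.7, 0.7]
width: 0.0329
grasp_force: 0.0
```

>>> move_arm:
  commands: [0, 0, -0.2, 0, 0, 0, -0.4, 0, 0, 0, -0.6, 0, 0, 0, -0.8, 0, 0, 0, -0.8, 0]

```text
time: 21.25
position: [0.5263, -0.1793, 0.254]
orientation: [-0.001, 0.665, 0.747, -0.0]
ft_force: [0.9, -0.3, 0.2]
width: 0.0327
grasp_force: 0.0
```

>>> move_arm:
  commands: [0.6, -0.7, -0.3, 0, 0.6, -0.7, 0, 0, 0.6, -0.7, 0, 0, 0.6, -0.7, 0, 0, 0.5, -0.5, 0, 0]

```text
time: 21.67
position: [0.3799, -0.0781, 0.2654]
orientation: [-0.0, 0.665, 0.747, 0.0]
ft_force: [0.3, 0.1, 1.0]
width: 0.0332
grasp_force: 0.0
```

```bash
python3 - <<'E'
from h import *
np.set_printoptions(linewidth=250,threshold=10000)
i=snap('side','s17.png');j=snap('top','t17.png')
go([.4,0,.3]);g=cv2.cvtColor(i,cv2.COLOR_RGB2GRAY);h=cv2.cvtColor(cv2.imread('pics/s0.png'),cv2.COLOR_BGR2GRAY)
print('new hanger tab pred',proj('side',[[.5305,-.18,.206],[.5305,-.18,.166]]).round(1).tolist())
print(g[214:240,268:292])
# neighbours unchanged?
for n,(r,c) in (('a',(209,275)),('b',(240,283))):
    t=h[r-6:r+4,c-6:c+7].astype(np.float32);w=g[r-12:r+10,c-12:c+13].astype(np.float32)
    m=cv2.matchTemplate(w,t,cv2.TM_CCOEFF_NORMED);print(n,cv2.minMaxLoc(m)[1],cv2.minMaxLoc(m)[3],'unmoved=(6,6)')
k=cv2.cvtColor(j,cv2.COLOR_RGB2GRAY);print(k[205:236,312:365:1][:, :])
E
```

```text
tcp [ 0.379 -0.077  0.266] tool y deg 6.68 F [ 1.17  1.22 -0.04] w 0.033 t 21.7667
shift units [ 1.852  0.746 -0.849] mm [ 74.1  29.8 -34. ] roll units None
new hanger tab pred [[278.9, 223.8], [279.0, 235.8]]
[[ 36  67 148 205  79  86 100 101  99  72   0   5  16  18   9  17  16  10  11  16  15  14  15   8]
 [ 36  36 106 198 101  86 101 100  96  71  33  35  13   6  13  18  10   8  15  17   7  12   6  19]
 [ 27  26  85 158 101  86 101 100  99 114 152  85  11  10  13   6  16  14  16  11  22  17   9  17]
 [ 92 121 158 174 102  81 101  99 106 176 252 169   0  14  16   7  11  13  16  13  20  16  17   9]
 [172 233 251 243 108  81 102  99 102 163 253 243  60   2  11  18  17   3  19  17  12  14  13  17]
 [196 247 244 222 108  83  99 100  92 143 249 240 119   4  12  15  15  12  16  14  10  11  19  14]
 [180 247 235 139 109  80 101  99 110 158 246 240 165   0  12  14  11  12   9   6  14   7   7  17]
 [136 249 235 143 129  81  99 114 174 216 242 244 242  60   3  13  15  21   5  13  14  12  16  15]
 [125 240 239 182 141  92  96 126 216 245 240 241 238 118   0   7   9  18  17  12   5  11  16  15]
[... 7734 characters left out ...]
9  38  43  49  54  56  42  40  49  59  62  62  62  60]
 [ 42  30  28  35  45  40  40  42  40  40  44  34  32  33  57  60  57  61  47  43  38  34  44  44  41  39  36  41  39  40  43  56  58  60  62  63  57  46  41  52  58  52  62  63  61  46  42  58  56  61  60  64  63]
 [ 58  43  32  27  36  36  40  36  42  42  42  41  36  42  50  63  64  60  51  43  42  42  44  38  39  44  39  39  39  42  41  56  59  60  57  64  66  46  42  55  59  63  66  65  64  50  43  58  62  58  60  61  63]
 [ 57  57  46  36  39  41  37  38  44  38  41  39  42  39  54  62  64  64  58  44  40  41  49  56  56  54  51  56  45  42  47  56  57  58  63  59  58  45  43  57  66  60  65  64  63  56  45  52  56  62  60  57  63]]
```

The new hanger's tab top is at row 223.5, against 223.8 predicted for fully home. Its shape matches the neighbours and neither neighbour moved. Handing in.

```bash
python3 -c "
from rig import manip
print(manip.close_job())"
```

```text
the job is handed in; nothing more can be done
None
```

The job is handed in at about 22 s of the 61 s limit: the lid lies flat on the deck beyond the lip, and the clip hanger hangs fully home and upright on the bar between the two others, which did not move.

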